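# Clamp a canister in the quick-release vise

## Task

Clamp the aluminium canister in the small quick-release vise so that its stuck cap can be twisted off later: squeeze the orange release lever against the blue post, slide the jaw up until its pad lightly presses the canister home into the V jaw (needle of the load dial still below the green), let the lever spring fully back so that the jaw is caught in the rack (a gentle tug back on its black knob helps), then turn that knob clockwise until the needle stands in the middle of the green. The canister's thin wall dents, so never let the needle reach the red, and leave it standing upright with nothing else on the shelf disturbed.

Things in the scene. Friction and masses are not known exactly. Their poses are not given: they have to be found in the camera images.
- vise: Small bench vise fixed on the shelf; grey bed 390 x 70 x 20 mm high. Origin on the shelf below the bed's centre line; x (level) along the bed towards the V jaw, y across the bed towards the toothed rack and the lever, z up. The bed's top is 20 mm above the shelf.
- fixed_jaw: Fixed V jaw (two steel plates 70 mm high, on a blue block) at the far (+x) end of the bed. Axes as the vise. Origin on the bed's top, at the axis of a canister fully seated in the V.
- slide (a joint): Position of the sliding jaw along the bed, m, 0 to 0.115; grows towards the V jaw. It slides, with 3 N friction, only while the lever is squeezed; else a fin on the lever catches a rack of 7 mm pitch. On letting go the fin may land on a tooth (lever near 0.1 rad): the jaw is then not locked until tugged back, at most 7 mm, with 4 to 12 N, where it stops hard.
- head: Blue head of the sliding jaw, 100 (along x) x 60 mm, 70 mm high; axes as the vise, origin at shelf level under its front (+x) face. Before it is a sprung rubber-faced pad, 44 x 36 mm high, centre 65 mm up. The pad's face is 14 mm plus the screw's extension ahead of the origin; the extension (up to 26 mm) starts at 0 to 8 mm, unreported: feel for the contact.
- lever_grip (a point): Where to pinch lever and post from above, along y: 100 mm above the shelf, midway between them when squeezed shut; moves with the jaw, axes as the vise. Blue post at -y (outer face at y = -20 mm), orange lever at +y; each 10 mm thick, 24 mm along x, tops 125 mm up, free from 60 mm up. 40 mm over the outer faces when squeezed, 50 at rest. Grip with about 30 N.
- lever (a joint): Release lever angle, rad: 0 sprung out (locked in the rack), 0.18 squeezed fully to the post; free of the rack above 0.13. Squeezing takes 4 to 8 N.
- knob_grip (a point): On the upright axis of the round black knob (42 mm diameter, from 90 to 120 mm above the shelf, free 14 mm below it), half-way up it, 80 mm from lever_grip towards +x; moves with the jaw, does not turn with the knob. Clockwise from above drives the pad out 6 mm per rad; 0.5 to 2.5 rad in all, at most 1.5 rad a grasp, grip 40 N. Stays where it is left.
- gauge (a joint): Black needle of the white load dial (42 mm diameter, flat on top of the head before the knob, riding with the pad's screw): 0.05 rad per N of the pad's push. 0 = no load, needle along the vise's +y; turns clockwise from above. Green: 9 to 25 N (0.45 to 1.25 rad), red from 28 N (1.4 rad). Pad spring 4 N per mm (9 mm at most): 24 N per rad of knob once locked and in contact.
- canister_mid (a point): Aluminium canister with dark twist cap, 56 mm diameter, 104 mm high, about 0.2 kg, standing loose on the bed up to 12 mm in front of its seat in the V jaw. Point on its axis 45 mm above its underside.
- canister: The same canister; origin at the centre of its underside. Well held at 9 to 25 N (aim for 15), dented above 28 N.
- spray_mid (a point): Orange spray bottle, bystander, 72 mm diameter, 210 mm high; point 80 mm up on its axis.
- organiser_mid (a point): White drawer organiser tray, bystander, 90 x 240 x 50 mm high; point at its middle, 25 mm up.
- jar_mid (a point): Amber jar with white lid, bystander, 70 mm diameter, 120 mm high; point 60 mm up on its axis.
Things that resemble listed ones, but are neither listed nor needed, are in the scene too. Of the things shaped like the canister, the aluminium one is meant.

How it is judged (in metres and radians):
On the way, in this order (a step that is already met when the one before it is completed fails the run):
1. with the lever squeezed, the jaw's pad presses the canister lightly into the V jaw (1 N or more on both sides) (value of joint lever above 0.13 rad and contact force between each of head, fixed_jaw and canister above 1 N), for 0.1 s.
2. the lever has sprung back and the jaw is locked in the rack, the canister not yet clamped hard (under 9 N) (value of joint lever below 0.05 rad and contact force between head and canister below 9 N), for 0.1 s.
3. the screw has clamped the canister with more than 9 N (value of joint lever below 0.05 rad and contact force between head and canister above 9 N), for 0.2 s.
At the end, for the whole second after the job is handed in: The canister stands upright (within 0.1 rad) in its seat in the V jaw (within 6 mm), clamped at rest between pad and V jaw with 9 to 25 N (needle in the green), the lever sprung back (under 0.05 rad) (all of step 3 and contact force between head and canister below 25 N and contact force between fixed_jaw and canister above 5 N and angle between canister's own z axis and vertical below 0.1 rad and horizontal distance between canister and fixed_jaw below 0.006 m and linear speed of canister below 0.01 m/s); the robot touches nothing.
It fails at once if the jaw presses the canister with more than 28 N (dented) (contact force between head and canister above 28 N).
It fails at once if the canister is tipped by more than 0.3 rad (angle between canister's own z axis and vertical above 0.3 rad).
It fails at once if a bystander (spray bottle, organiser, jar) is moved more than 15 mm (distance of any of spray_mid, organiser_mid, jar_mid from where it was at the start of the episode above 0.015 m).
It also fails if it takes over 64 s, if anything falls off the work surface, if the arm or the gripper's body presses on something with over 40 N, if the wrist force passes 120 N, or if a joint passes its speed limit or range.

## Robot

A 6-joint arm with a two-finger parallel gripper is mounted at the origin on the work surface. World frame = base frame: x ahead of the robot, y to its left, z up, the work surface at z = 0. Lengths are in mm, angles in rad, forces in N, time in s.
With the tool pointing down it reaches from about 300 to 775 mm from the base axis. Payload 14.6 kg.
Tool frame: the origin (TCP) lies at the very end of the fingers, on their centre line; the grasp point (between the pads) lies 19 mm behind it; z points along the fingers, y is the line along which they close (so a half turn about z gives the same grasp; the last joint's range is limited). The gripper opens to 94 mm and grips with 3 to 60 N. Pads are 16 mm wide; open, the fingers measure 119 mm over their backs; the gripper's body (75 mm by 177 mm) begins 78 mm behind the grasp point.
Start: joints at [-1.174, 0.3, 1.521, -0, 1.321, -0.067], TCP at [246.034, -491.891, 205.446] pointing down, gripper open.
Joint ranges: [-3.03, 3.03], [-0.79, 2.21], [0.23, 2.52], [-1.04, 4.18], [0, 3.07], [-2.55, 2.55]. Speed limits (rad/s): [2.22, 2.22, 2.57, 3.14, 3.14, 3.14].

## Interface

Orientations are given as a rotation vector (axis times angle).
In Python, from rig import * gives the robot as it stands.
- The arm moves only by the shell command python3 -m pendant 'ROWS' [FORCE]. ROWS is JSON, one flat list of numbers, 7 for each row, row after row: the turn, a rotation vector about the tool's x, y, z in rad, then the shift along the tool's x, y, z in cm, then the gripper's target within -1 to 1 (fully open at 1, half-way at 0, shut at -1). A call has 1 to 20 rows; each row is the pose to reach, as a shift and turn from the pose commanded when the call began, along the tool's axes at that moment; what a row does not reach only later rows make up. A row lasts 1/10 s, in which the tool goes at most 50 mm and 8.59 degrees, less where a joint would pass 70% of its speed; a pose out of reach is approached as far as the arm can. A call with a gripper value outside its range is refused whole. The fingers move at their own pace and stop on an object; FORCE is the grip in N (left out, the last holds). Time passes only in rows, so rows that repeat a pose let the fingers close. It gives the time, the measured TCP pose, the force, the opening and the grip force at its end, in the units of the state.
- get_state(): the state, without advancing time (a new reading comes with each control period).
- capture(name): name is "scene" or "side" or "wrist"; returns the picture (480x640x3 uint8, blue, green, red); there is no depth.
- calibration(name): a dict with "fovy" (degrees; the focal length in pixels is half the picture's height over the tangent of half this angle, whatever the lens; pixels are square), "cx", "cy" (the principal point, pixels), "R" (3x3) and "t" (3): a world point X has camera coordinates R X + t. Camera axes: x right, y down, z forward; pixel columns grow to the right and rows downward; lengths in mm; the calibration is good to about 2 mm. A picture is of the moment at which its call begins: read the wrist's pose just before it. calibration takes no time and is no camera call; for the wrist camera it gives the pose at the moment of the call.
- close_job(): hands the job in; it is judged then, once.
The state is a dict: "time": time; "q": joint angles; "qvel": joint speeds; "tau": joint torques, N m; "eef_pos": TCP position; "tool_rot": TCP orientation; "force": force on the tool from outside, world axes, zero at the start; "torque": the same for the moment, N m; "grip_width": finger opening in mm; "grasp_force": force on a finger pad.
Only numpy, scipy, OpenCV 4.12 (cv2) and the standard library are available. Lean on these libraries where they do the work, as an engineer would, in place of code of your own. Each camera call takes 0.05 s, during which the arm holds its last target. There are 200 camera calls.

## Working session

There is one attempt and no reset: what is moved stays moved. The work goes in short steps, Python scripts to look and compute and a shell command to move; the robot and the scene stay as the last step left them, time stands still between calls to the robot, and variables do not carry over. Pictures are saved under pics/ and viewed, at most 10 in all, crops included, and the job is handed in when it is done.

```bash
mkdir -p pics; ls; python3 - <<'E'
from rig import *
import cv2
for n in ("scene","side"):
    cv2.imwrite(f"pics/{n}0.png",capture(n)); c=calibration(n); print(n,c)
s=get_state(); print({k:s[k] for k in("time","eef_pos","tool_rot","force","grip_width")})
E
```

```text
pics
scene {'fovy': 44.669480367153376, 'cx': 311.29123047887026, 'cy': 233.43286502048986, 'R': array([[ 0.80556579,  0.59222717, -0.01818607],
       [ 0.45923811, -0.64347562, -0.61240467],
       [-0.37438498,  0.48498051, -0.79033524]]), 't': array([-493.36258923, -221.70912756, 1530.86137252])}
side {'fovy': 53.67884930288328, 'cx': 324.6670646932278, 'cy': 231.62877880175088, 'R': array([[-0.93320838, -0.35929516,  0.00539508],
       [-0.28653425,  0.73499623, -0.61455567],
       [ 0.21684152, -0.57505438, -0.78885501]]), 't': array([552.3496214 , 229.93468324, 968.44007953])}
{'time': 0.1, 'eef_pos': array([ 245.95106877, -491.69306292,  204.97582833]), 'tool_rot': array([-3.05655295e+00, -7.21755323e-01,  1.98490178e-04]), 'force': array([0.62539221, 0.61885863, 0.35427308]), 'grip_width': 93.98261274009089}
```

View pics/scene0.png

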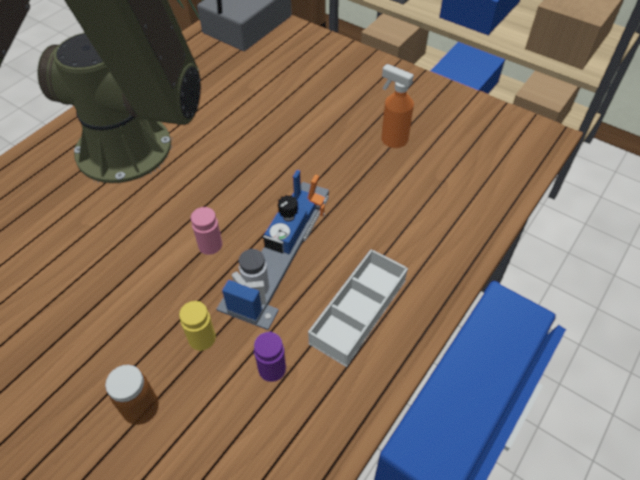

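View pics/side0.png

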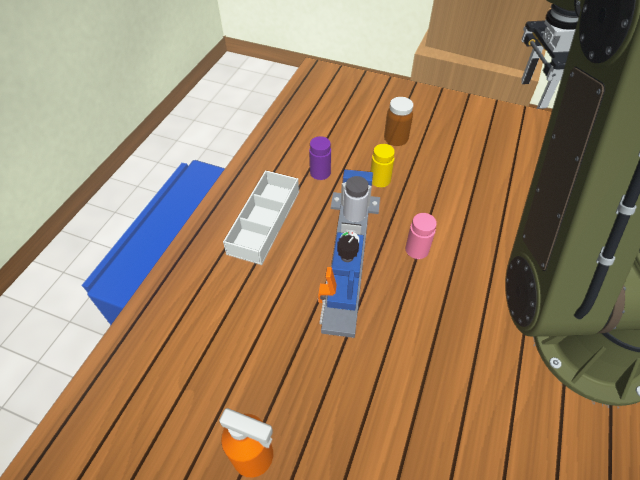

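Scene picture: the vise runs from its lever end at (325,190) to the V jaw at (240,310), with the aluminium canister on it at (252,270). In the side picture the canister is at (355,200) and the orange lever at (328,285). Things that could be taken for the canister, by scene pixel: pink (206,230), yellow (197,325), purple (270,357) and the amber jar (130,390). The grey one at (252,270), standing on the bed, is the aluminium canister. I'll check it in a close crop.

```bash
python3 - <<'E'
import cv2,numpy as np
a=cv2.imread("pics/scene0.png")[165:330,215:335]; b=cv2.imread("pics/side0.png")[170:340,300:400]
f=lambda i:cv2.resize(i,None,fx=3.5,fy=3.5,interpolation=cv2.INTER_CUBIC)
a,b=f(a),f(b); h=max(len(a),len(b)); p=lambda i:cv2.copyMakeBorder(i,0,h-len(i),0,0,0)
o=np.hstack([p(a),p(b)]); print(o.shape); cv2.imwrite("pics/crop1.png",o)
E
```

```text
(595, 770, 3)
```

View pics/crop1.png

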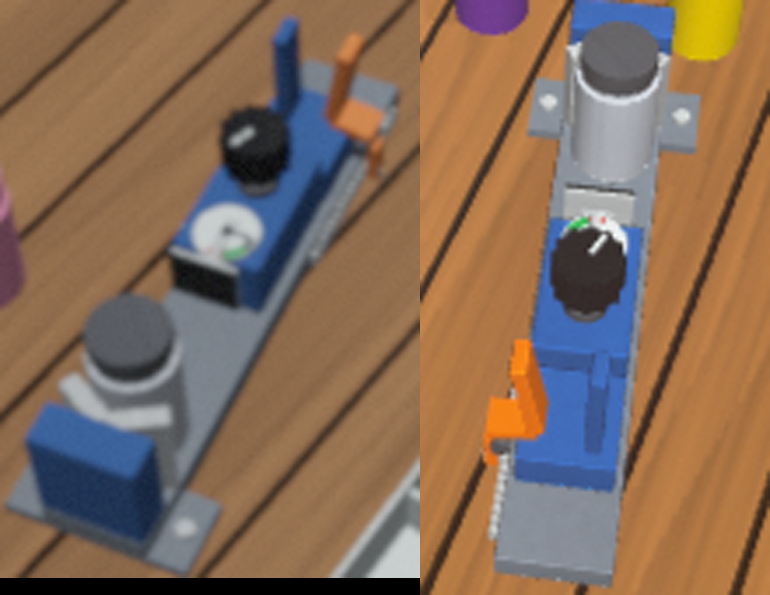

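The crop confirms the choice: the canister has a dark cap and silver body and stands in the V jaw. Its cap top is at crop (130,328) in the scene half and (620,50) in the side half. The knob is at (256,132) / (590,248), the post top at (288,24) / (598,358), and the lever top at (352,40) / (521,345).

```bash
cat > h.py <<'E'
import numpy as np,cv2
from rig import *
def P(c):
    f=240/np.tan(np.radians(c["fovy"])/2); K=np.array([[f,0,c["cx"]],[0,f,c["cy"]],[0,0,1]])
    return K@np.c_[c["R"],c["t"]]
def onplane(c,uv,z):
    M=P(c); H=np.c_[M[:,0],M[:,1],M[:,2]*z+M[:,3]]; w=np.linalg.solve(H,[*uv,1]); return w[:2]/w[2]
def proj(c,X): w=P(c)@[*X,1]; return w[:2]/w[2]
E
python3 - <<'E'
from h import *
a,b=calibration("scene"),calibration("side")
for n,s,d,z in [("cap",(130,328),(620,50),124),("knob",(256,132),(590,248),120),("post",(288,24),(598,358),125),("lever",(352,40),(521,345),125)]:
    s=np.array(s)/3.5+[215,165]; d=(np.array(d)-[420,0])/3.5+[300,170]
    X=cv2.triangulatePoints(P(a),P(b),s,d)[:,0]; print(n,(X[:3]/X[3]).round(1),onplane(a,s,z).round(1),onplane(b,d,z).round(1))
s=get_state(); from scipy.spatial.transform import Rotation as R
print(R.from_rotvec(s["tool_rot"]).as_matrix().round(3)); 
c=calibration("wrist");print(c["fovy"],c["cx"],c["cy"],(-c["R"].T@c["t"]).round(1),c["R"].round(2))
E
```

```text
cap [ 567.2 -134.1  122.8] [ 568.8 -134.3] [ 565.7 -134. ]
knob [534.1  23.6 121.4] [535.2  25.2] [531.8  20.7]
post [502.  100.  131.3] [499.4 105.2] [501.4  94.9]
lever [544.4 109.6 134.4] [540.6 117.4] [544.4 102.4]
[[ 0.894  0.447 -0.   ]
 [ 0.447 -0.894  0.001]
 [ 0.    -0.001 -1.   ]]
63.24219818360223 319.2841764161901 231.2545924905201 [ 313.  -458.5  384.7] [[ 0.45 -0.89 -0.  ]
 [-0.86 -0.43  0.26]
 [-0.23 -0.11 -0.97]]
```

```bash
cat >> h.py <<'E'
from scipy.spatial.transform import Rotation as Ro
def go(X,yaw):  # yaw of tool x axis (world, rad), tool down; prints rotvec + cm shift in tool axes
    s=get_state(); R0=Ro.from_rotvec(s["tool_rot"]).as_matrix()
    x=np.array([np.cos(yaw),np.sin(yaw),0]); z=np.array([0,0,-1.]); Rt=np.c_[x,np.cross(z,x),z]
    print("t",s["time"],"turn",Ro.from_matrix(R0.T@Rt).as_rotvec().round(4),"shift cm",(R0.T@(np.array(X)-s["eef_pos"])/10).round(2))
E
python3 - <<'E'
from h import *
go([516.8,101.2,200],np.arctan2(.978,-.209))
for uv in [(397,142)]: print(onplane(calibration("scene"),uv,0))
E
```

```text
t 0.1 turn [-8.0000e-04 -7.0000e-04 -1.3176e+00] shift cm [ 50.75 -40.91   0.54]
[571.13848038 434.69374988]
```

```bash
python3 -m pendant '[0,0,-1.318,50.75,-40.9,0.5,1, 0,0,-1.318,50.75,-40.9,0.5,1, 0,0,-1.318,50.75,-40.9,0.5,1, 0,0,-1.318,50.75,-40.9,0.5,1, 0,0,-1.318,50.75,-40.9,0.5,1, 0,0,-1.318,50.75,-40.9,0.5,1, 0,0,-1.318,50.75,-40.9,0.5,1, 0,0,-1.318,50.75,-40.9,0.5,1, 0,0,-1.318,50.75,-40.9,0.5,1, 0,0,-1.318,50.75,-40.9,0.5,1, 0,0,-1.318,50.75,-40.9,0.5,1, 0,0,-1.318,50.75,-40.9,0.5,1, 0,0,-1.318,50.75,-40.9,0.5,1, 0,0,-1.318,50.75,-40.9,0.5,1, 0,0,-1.318,50.75,-40.9,0.5,1, 0,0,-1.318,50.75,-40.9,0.5,1, 0,0,-1.318,50.75,-40.9,0.5,1]' && python3 - <<'E'
from h import *
c=calibration("wrist"); i=capture("wrist"); cv2.imwrite("pics/w1.png",i)
np.savez("w1.npz",**{k:np.array(v) for k,v in c.items()})
s=get_state(); print(s["time"],s["eef_pos"],s["q"],s["force"])
E
```

```text
time: 1.8
eef_pos: [516.8, 99.8, 200.6]
tool_rot: [1.977, 2.441, 0.0]
force: [0.5, -0.5, -0.1]
grip_width: 94.0
grasp_force: 0.0
1.85 [516.80874609  99.83223375 200.66983185] [ 1.21262402e-01  2.51121082e-01  1.59445948e+00 -6.47204973e-05
  1.29576547e+00 -8.81082110e-02] [ 0.27780464  0.17669605 -0.02090209]
```

View pics/w1.png

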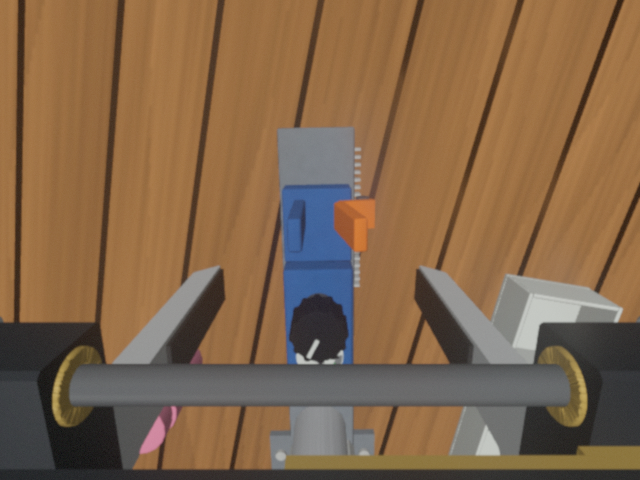

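The wrist view shows the vise running vertically. The bed's end corners are at (278,129) and (354,129). The post top is near (294,230), the lever top near (360,234), and the knob near (318,325).

```bash
python3 - <<'E'
from h import *
c=dict(np.load("w1.npz"))
for n,uv,z in [("bedL",(278,129),20),("bedR",(354,129),20),("headL",(286,262),70),("headR",(353,262),70),("knob",(318.5,328),118)]:
    print(n,onplane(c,uv,z).round(1))
x=np.array([.209,-.978]);y=np.array([.978,.209])
print(proj(c,[*(np.array([533.5,23])),120]))
g=np.array([516.8,101.2])
for dy in(-20,-10,20,30):
  for dx in(-12,12): print(dy,dx,proj(c,[*(g+dx*x+dy*y),125]).round(0))
i=cv2.imread("pics/w1.png")[120:370,240:400]; cv2.imwrite("pics/w1c.png",cv2.resize(i,None,fx=2.4,fy=2.4,interpolation=cv2.INTER_CUBIC))
E
```

```text
bedL [466.1 163.9]
bedR [532.6 178.1]
headL [497.4  60.1]
headR [552.5  71.8]
knob [531.5  31.4]
[318.74104493 339.81023318]
-20 -12 [289. 221.]
-20 12 [290. 255.]
-10 -12 [304. 221.]
-10 12 [304. 255.]
20 -12 [348. 221.]
20 12 [348. 255.]
30 -12 [363. 221.]
30 12 [362. 255.]
```

View pics/w1c.png

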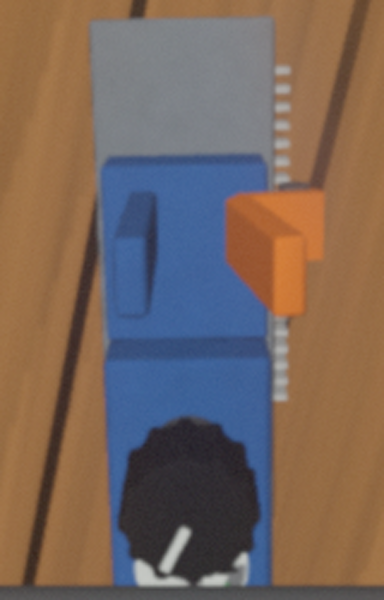

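```bash
python3 - <<'E'
from h import *
go([516.4,103.2,81],np.arctan2(.978,-.209))
p=onplane(calibration("side"),(351.4,223.4),83); q=onplane(calibration("scene"),(273.9,240.4),83); print(p,q)
x=np.array([.209,-.978]); can=np.array([567.2,-134.2])
for r in(p,q): print("gap",(can-r)@x-28)
E
```

```text
t 1.85 turn [ 0.0002  0.0001 -0.0011] shift cm [ 0.34  0.03 11.97]
[549.56383085 -54.05469835] [553.89683097 -51.08967812]
gap 54.06806436621261
gap 56.0622571222854
```

```bash
python3 -m pendant '[0,0,0,0.3,0,4,1, 0,0,0,0.3,0,8,1, 0,0,0,0.3,0,11,1, 0,0,0,0.3,0,12,1, 0,0,0,0.3,0,12,1, 0,0,0,0.3,0,12,1]' && python3 -m pendant '[0,0,0,0,0,0,-1, 0,0,0,0,0,0,-1, 0,0,0,0,0,0,-1, 0,0,0,0,0,0,-1, 0,0,0,0,0,0,-1, 0,0,0,0,0,0,-1, 0,0,0,0,0,0,-1, 0,0,0,0,0,0,-1]' 30
```

```text
time: 2.45
eef_pos: [517.1, 103.7, 82.0]
tool_rot: [1.975, 2.441, 0.002]
force: [-0.3, 0.6, 1.4]
grip_width: 93.8
grasp_force: 0.0
time: 3.25
eef_pos: [513.6, 103.2, 80.1]
tool_rot: [-1.972, -2.44, 0.009]
force: [-21.2, -5.8, 14.9]
grip_width: 39.7
grasp_force: 30.0
```

```bash
python3 -m pendant '[0,0,0,0,-0.15,0,-1, 0,0,0,0,-0.3,-0.1,-1, 0,0,0,0,-0.3,-0.1,-1]'
```

```text
time: 3.55
eef_pos: [513.5, 103.2, 80.4]
tool_rot: [1.975, 2.443, 0.0]
force: [11.4, 1.0, -16.0]
grip_width: 39.3
grasp_force: 30.0
```

```bash
python3 -m pendant '[0,0,0,0,0.1,0.05,-1, 0,0,0,-0.4,0.1,0.05,-1, 0,0,0,-0.8,0.1,0.05,-1, 0,0,0,-1.4,0.1,0.05,-1, 0,0,0,-2,0.1,0.05,-1, 0,0,0,-2.6,0.1,0.05,-1, 0,0,0,-3.2,0.1,0.05,-1, 0,0,0,-3.8,0.1,0.05,-1, 0,0,0,-4.2,0.1,0.05,-1, 0,0,0,-4.4,0.1,0.05,-1, 0,0,0,-4.4,0.1,0.05,-1, 0,0,0,-4.4,0.1,0.05,-1]'; python3 -c "
from h import *
capture('wrist');s=get_state();x=np.array([.209,-.978,0]);print(s['force']@x,s['eef_pos']@x,s['grip_width'])"
```

```text
time: 4.75
eef_pos: [523.5, 60.0, 80.4]
tool_rot: [1.975, 2.443, -0.001]
force: [4.4, -2.4, -25.0]
grip_width: 39.5
grasp_force: 30.0
3.127000686522407 50.698971954383325 39.536138886405254
```

```bash
cat > f.py <<'E'
from h import *
s=get_state();x=np.array([.209,-.978,0]);y=np.array([.978,.209,0]);print("Fx %.1f Fy %.1f Fz %.1f X %.2f w %.2f t %.2f"%(s['force']@x,s['force']@y,s['force'][2],s['eef_pos']@x,s['grip_width'],s['time']))
E
python3 -m pendant '[0,0,0,-0.1,0,0.08,-1, 0,0,0,-0.3,0,0.08,-1, 0,0,0,-0.5,0,0.08,-1,0,0,0,-0.5,0,0.08,-1]' >/dev/null; python3 f.py
python3 -m pendant '[0,0,0,-0.15,0,0,-1, 0,0,0,-0.3,0,0,-1]' >/dev/null; python3 f.py
python3 -m pendant '[0,0,0,-0.15,0,0,-1, 0,0,0,-0.3,0,0,-1]' >/dev/null; python3 f.py
```

```text
Fx -1.3 Fy -0.2 Fz -12.7 X 55.61 w 39.50 t 5.20
Fx -3.2 Fy -1.8 Fz -9.9 X 58.39 w 39.48 t 5.40
Fx -2.9 Fy -0.9 Fz -8.6 X 61.47 w 39.50 t 5.60
```

```bash
for i in 1; do python3 -m pendant '[0,0,0,-0.15,0,0.03,-1, 0,0,0,-0.3,0,0.03,-1]' >/dev/null; python3 f.py
python3 -m pendant '[0,0,0,-0.1,0,0,-1, 0,0,0,-0.2,0,0,-1]' >/dev/null; python3 f.py; done; python3 - <<'E'
from h import *
a=capture("side")[165:305,290:420]; b=capture("scene")[200:340,215:335]
f=lambda i:cv2.resize(i,None,fx=3.1,fy=3.1,interpolation=cv2.INTER_CUBIC)
cv2.imwrite("pics/c2.png",np.hstack([f(a),f(b)]))
E
```

```text
Fx -5.3 Fy -3.6 Fz -3.9 X 64.42 w 39.49 t 5.80
Fx -10.2 Fy -2.7 Fz -3.7 X 65.89 w 39.27 t 6.00
```

View pics/c2.png

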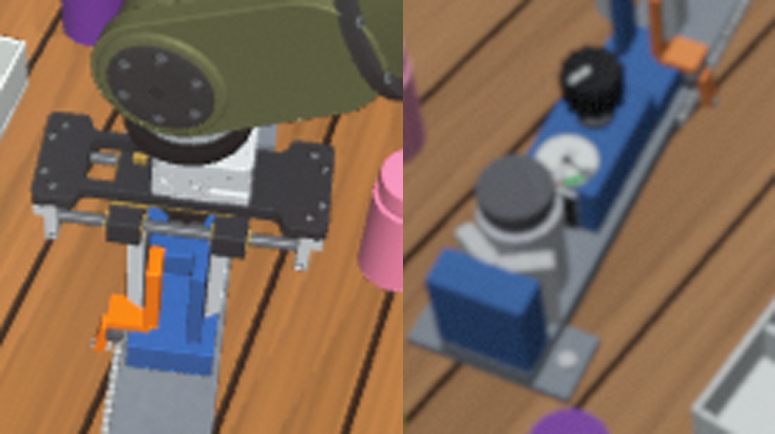

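The view shows the needle (scene half, 572,165) just short of the green and the pad against the canister, which sits in the V. The pad force is about 7 N. Next I'll let the lever go.

```bash
python3 f.py; python3 -m pendant '[0,0,0,0,0,0,0.5, 0,0,0,0,0,0,0.5, 0,0,0,0,0,0,0.5, 0,0,0,0,0,0,0.5]'; python3 - <<'E'
from h import *
s=get_state(); e=s["eef_pos"]; print(e, s["q"][5])
x=np.array([.209,-.978,0]); k=e+80*x
go([k[0],k[1],165],np.arctan2(.978,-.209))
go([k[0],k[1],86],np.arctan2(.978,-.209))
E
```

```text
Fx -8.1 Fy -2.5 Fz -3.8 X 65.95 w 39.78 t 6.10
time: 6.5
eef_pos: [527.8, 44.5, 80.7]
tool_rot: [1.974, 2.441, 0.002]
force: [2.4, 0.8, 1.7]
grip_width: 67.9
grasp_force: 1.1
[527.80183943  44.53841921  80.71574942] -0.19539750979898607
t 6.5 turn [0.0023 0.0007 0.0002] shift cm [-8.01  0.02 -8.42]
t 6.5 turn [0.0023 0.0007 0.0002] shift cm [-8.   -0.   -0.52]
```

```bash
python3 -m pendant '[0,0,0,0,0,-4,0.5, 0,0,0,0,0,-8,0.5, 0,0,0,1,0,-11,0.5, 0,0,0,2,0,-12,0.5, 0,0,0,2,0,-12,0.5,0,0,0,2,0,-12,0.5]'; python3 - <<'E'
from h import *
c=calibration("wrist"); i=capture("wrist"); np.savez("w2.npz",**{k:np.array(v) for k,v in c.items()})
cv2.imwrite("pics/w2.png",cv2.resize(i[130:380,240:440],None,fx=2.4,fy=2.4,interpolation=cv2.INTER_CUBIC))
g=np.array([527.8,44.5])+0; x=np.array([.209,-.978]);y=np.array([.978,.209])
t=lambda uv:((np.array(uv)-[240,130])*2.4).round(0)
print("post",[t(proj(c,[*(g+dx*x+dy*y),125])) for dx in(-12,12) for dy in(-20,-10)],"lev",t(proj(c,[*(g+20*y),125])),t(proj(c,[*(g+30*y),125])))
th=np.arange(0,6.3,1.5708);print("knob",t(proj(c,[*(g+80*x),120])),[t(proj(c,[*(g+80*x+21*(np.cos(a)*x+np.sin(a)*y)),120])) for a in th[:4]])
E
```

```text
time: 7.1
eef_pos: [522.2, 64.3, 198.4]
tool_rot: [-1.974, -2.442, 0.002]
force: [-0.5, -0.1, -0.5]
grip_width: 70.3
grasp_force: 0.0
post [array([122., 296.]), array([157., 296.]), array([124., 375.]), array([158., 375.])] lev [262. 336.] [297. 336.]
knob [192. 570.] [array([192., 627.]), array([259., 570.]), array([192., 510.]), array([125., 570.])]
```

View pics/w2.png

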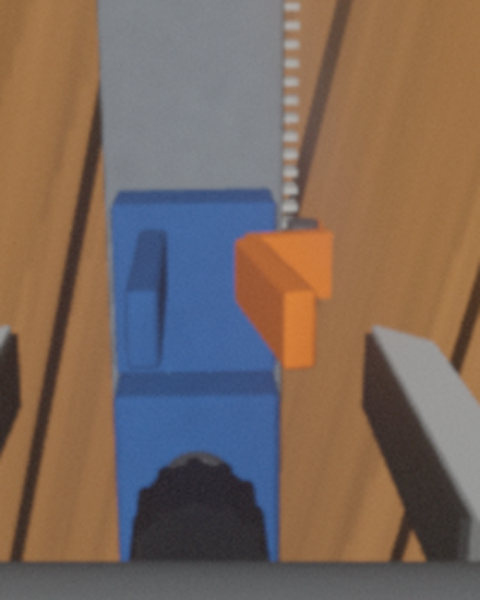

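The lever's outer edge stands at x 314 and the post's at x 127. That 187 px spacing is the same as at rest before, so the lever has sprung fully back. The knob's centre line is at x 200. Now on to the knob.

```bash
python3 - <<'E'
from h import *
go([546.1,-31.4,86],np.arctan2(.978,-.209))
E
```

```text
t 7.15 turn [-0.0026 -0.0002  0.0005] shift cm [-9.84  0.37 11.21]
```

```bash
python3 -m pendant '[0,0,0,-5,0.2,0,0.5, 0,0,0,-9.5,0.4,0,0.5, 0,0,0,-9.8,0.4,3,0.5, 0,0,0,-9.8,0.4,7,0.5, 0,0,0,-9.8,0.4,10,0.5, 0,0,0,-9.8,0.4,11.2,0.5, 0,0,0,-9.8,0.4,11.2,0.5, 0,0,0,-9.8,0.4,11.2,0.5]' ; python3 f.py; python3 -m pendant '[0,0,0,0,0,0,-1, 0,0,0,0,0,0,-1, 0,0,0,0,0,0,-1, 0,0,0,0,0,0,-1, 0,0,0,0,0,0,-1]' 15; python3 f.py
```

```text
time: 7.95
eef_pos: [547.7, -30.8, 88.7]
tool_rot: [1.975, 2.442, 0.001]
force: [-0.5, 0.3, 0.3]
grip_width: 70.2
grasp_force: 0.0
Fx -0.4 Fy -0.5 Fz 0.3 X 144.54 w 70.15 t 7.95
time: 8.45
eef_pos: [545.1, -31.1, 88.2]
tool_rot: [-1.973, -2.44, 0.006]
force: [-19.4, -4.5, 15.6]
grip_width: 42.0
grasp_force: 15.0
Fx 0.3 Fy -19.9 Fz 15.6 X 144.35 w 42.01 t 8.45
```

```bash
python3 -m pendant '[0,0,0,0,-0.1,-0.05,-1, 0,0,0,0,-0.18,-0.05,-1, 0,0,0,0,-0.18,-0.05,-1,0,0,0,0,-0.18,-0.05,-1]' 40 >/dev/null; python3 f.py; python3 -m pendant '[0,0,0,0.05,0,0,-1,0,0,0,0.08,0,0,-1,0,0,0,0.08,0,0,-1]'>/dev/null; python3 f.py
```

```text
Fx -0.1 Fy -6.9 Fz 2.5 X 144.34 w 41.38 t 8.85
Fx 1.6 Fy -6.8 Fz 2.3 X 143.70 w 41.35 t 9.15
```

```bash
for i in 1; do python3 -m pendant '[0,0,0,0.05,0,0,-1,0,0,0,0.1,0,0,-1,0,0,0,0.1,0,0,-1]'>/dev/null; python3 f.py; python3 -m pendant '[0,0,0,0.05,0,0,-1,0,0,0,0.1,0,0,-1,0,0,0,0.1,0,0,-1]'>/dev/null; python3 f.py; done
```

```text
Fx 2.5 Fy -6.8 Fz 2.1 X 142.81 w 41.35 t 9.45
Fx 5.5 Fy -6.9 Fz 2.2 X 142.14 w 41.80 t 9.75
```

```bash
python3 -m pendant '[0,0,0,0.05,0,0,-1,0,0,0,0.08,0,0,-1,0,0,0,0.08,0,0,-1]'>/dev/null; python3 f.py; python3 - <<'E'
from h import *
i=capture("scene"); cv2.imwrite("pics/s3.png",cv2.resize(i[170:330,210:340],None,fx=3.7,fy=3.7,interpolation=cv2.INTER_CUBIC))
E
```

```text
Fx 9.7 Fy -7.0 Fz 1.9 X 141.93 w 41.56 t 10.05
```

View pics/s3.png

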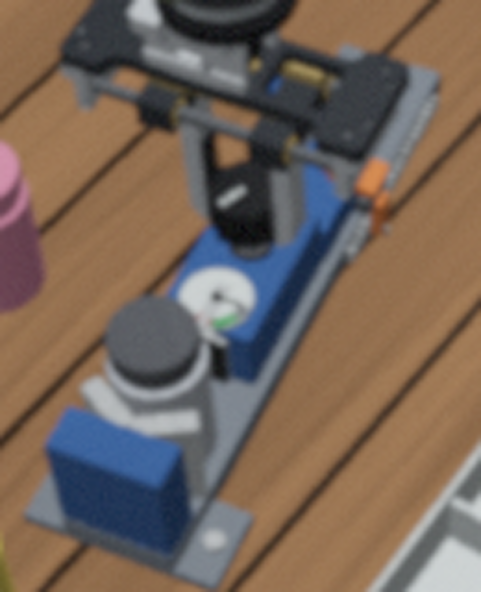

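The tug stopped hard: the force rose from 5.5 to 9.7 N over 0.2 mm, so the jaw is locked. The dial is at crop (217,297) with its needle along +y, so there is no load yet. I'll make a numeric needle reader.

```bash
cat > n.py <<'E'
from h import *
import sys
def read(cam="scene",uv=(268.6,250.3),z=74):
    c=calibration(cam); i=capture(cam); x=np.array([.209,-.978]);y=np.array([.978,.209])
    ctr=onplane(c,uv,z); S=8; n=25*S  # rectify: right=+y, up=+x? (view from above: x up, y left) 
    uu,vv=np.meshgrid(np.arange(-n,n+1),np.arange(-n,n+1))
    w=ctr+(-vv[...,None]/S)*x+(-uu[...,None]/S)*y   # rows up = +x, cols right = -y (true view from above)
    M=P(c); h=np.concatenate([w,np.full(w.shape[:2]+(1,),z),np.ones(w.shape[:2]+(1,))],-1)@M.T
    m=(h[...,:2]/h[...,2:]).astype(np.float32)
    r=cv2.remap(i,m,None,cv2.INTER_CUBIC); return i,r,ctr
if __name__=="__main__":
    i,r,ctr=read(*( [sys.argv[1],(float(sys.argv[2]),float(sys.argv[3]))] if len(sys.argv)>1 else []))
    hsv=cv2.cvtColor(r,cv2.COLOR_BGR2HSV); white=((hsv[...,1]<60)&(hsv[...,2]>150)).astype(np.uint8)
    n,l,st,ce=cv2.connectedComponentsWithStats(white); k=1+np.argmax(st[1:,4]); x0,y0,w,h=st[k,:4]; cen=np.array([x0+w/2,y0+h/2]); print("dial box mm",(st[k,:4]/8).round(1))
    g=cv2.cvtColor(r,cv2.COLOR_BGR2GRAY).astype(np.float32)
    green=((hsv[...,0]>40)&(hsv[...,0]<85)&(hsv[...,1]>70)); gy,gx=np.nonzero(green)
    if len(gx): a=np.arctan2(gy-cen[1],-(gx-cen[0])); print("green from +y ccw", (-np.percentile(a,[3,97])).round(2))
    for a in np.arange(-0.6,2.0,0.1):
        # angle a clockwise from +y (left in view): left -> up(+x) is clockwise
        rr=np.arange(4,15,.5)*8; px=(cen[0]-rr*np.cos(a)).astype(int); py=(cen[1]-rr*np.sin(a)).astype(int)
        print("%.1f:%.0f"%(a,g[np.clip(py,0,399),np.clip(px,0,399)].mean()),end=" ")
    cv2.imwrite("pics/dial.png",r); print(get_state()["time"])
E
python3 n.py
```

```text
dial box mm [ 4.2  0.  44.2 47. ]
green from +y ccw [1.06 0.5 ]
-0.6:182 -0.5:177 -0.4:172 -0.3:168 -0.2:168 -0.1:171 -0.0:178 0.1:185 0.2:190 0.3:192 0.4:192 0.5:191 0.6:190 0.7:189 0.8:188 0.9:186 1.0:184 1.1:182 1.2:180 1.3:180 1.4:182 1.5:184 1.6:184 1.7:184 1.8:184 1.9:185 10.15
```

```bash
python3 -m pendant '[0,0,0.1,-0.04,0,0,-1, 0,0,0.2,-0.07,0,0,-1, 0,0,0.3,-0.07,0,0,-1, 0,0,0.4,-0.07,0,0,-1, 0,0,0.4,-0.07,0,0,-1]'; python3 f.py; python3 n.py; python3 -c "
from h import *
print(get_state()['torque'])"
```

```text
time: 10.65
eef_pos: [544.5, -28.9, 88.4]
tool_rot: [2.425, 1.997, -0.002]
force: [-4.6, -6.5, 1.7]
grip_width: 41.6
grasp_force: 40.0
Fx 5.4 Fy -5.8 Fz 1.7 X 142.05 w 41.55 t 10.65
dial box mm [ 4.4  0.  44.  44.6]
green from +y ccw [1.09 0.55]
-0.6:195 -0.5:194 -0.4:190 -0.3:185 -0.2:177 -0.1:168 -0.0:162 0.1:162 0.2:169 0.3:178 0.4:185 0.5:189 0.6:190 0.7:190 0.8:189 0.9:187 1.0:185 1.1:183 1.2:181 1.3:181 1.4:182 1.5:184 1.6:184 1.7:183 1.8:182 1.9:182 10.7
[-1.05381999  1.10239773 -0.12938408]
```

```bash
python3 -m pendant '[0,0,0.1,0,0,0,-1, 0,0,0.2,0,0,0,-1, 0,0,0.3,0,0,0,-1, 0,0,0.3,0,0,0,-1, 0,0,0.3,0,0,0,-1]' | grep -E "rot|time"; python3 f.py; python3 n.py
```

```text
time: 11.2
tool_rot: [2.693, 1.617, -0.002]
Fx 4.0 Fy -5.5 Fz 0.3 X 141.92 w 41.33 t 11.20
dial box mm [ 4.1  0.  44.1 43.1]
green from +y ccw [1.13 0.56]
-0.6:201 -0.5:201 -0.4:201 -0.3:200 -0.2:197 -0.1:194 -0.0:188 0.1:181 0.2:172 0.3:163 0.4:159 0.5:163 0.6:173 0.7:182 0.8:186 0.9:188 1.0:187 1.1:186 1.2:184 1.3:182 1.4:182 1.5:182 1.6:182 1.7:181 1.8:180 1.9:178 11.25
```

```bash
python3 -m pendant '[0,0,0.1,0,0,0,-1, 0,0,0.1,0,0,0,-1, 0,0,0.1,0,0,0,-1]' | grep -E "rot|time"; python3 n.py; python3 -m pendant '[0,0,0,0,0,0,-0.4, 0,0,0,0,0,0,0.1, 0,0,0,0,0,0,0.2, 0,0,0,0,0,0,0.2, 0,0,0,0,0,-4,0.2, 0,0,0,0,0,-8,0.2, 0,0,0,0,0,-11,0.2, 0,0,0,0,0,-12,0.2, 0,0,0,0,0,-12,0.2]'; python3 n.py; python3 - <<'E'
from h import *
i=capture("scene"); a=cv2.resize(i[170:330,210:340],None,fx=3.7,fy=3.7,interpolation=cv2.INTER_CUBIC)
cv2.imwrite("pics/s4.png",a)
E
```

```text
time: 11.55
tool_rot: [2.771, 1.48, -0.001]
dial box mm [ 4.   0.  44.  42.8]
green from +y ccw [1.13 0.54]
-0.6:202 -0.5:203 -0.4:203 -0.3:203 -0.2:202 -0.1:199 -0.0:195 0.1:190 0.2:185 0.3:178 0.4:170 0.5:164 0.6:165 0.7:170 0.8:177 0.9:181 1.0:182 1.1:181 1.2:179 1.3:178 1.4:179 1.5:180 1.6:181 1.7:180 1.8:178 1.9:176 11.6
time: 12.5
eef_pos: [545.2, -28.2, 209.0]
tool_rot: [2.77, 1.481, 0.003]
force: [0.6, -0.3, -0.8]
grip_width: 56.7
grasp_force: 0.0
dial box mm [ 4.1  0.  43.9 42.8]
green from +y ccw [1.13 0.55]
-0.6:202 -0.5:202 -0.4:202 -0.3:202 -0.2:200 -0.1:198 -0.0:194 0.1:190 0.2:184 0.3:177 0.4:169 0.5:164 0.6:165 0.7:170 0.8:176 0.9:180 1.0:180 1.1:180 1.2:178 1.3:178 1.4:178 1.5:179 1.6:179 1.7:178 1.8:176 1.9:175 12.55
```

View pics/s4.png

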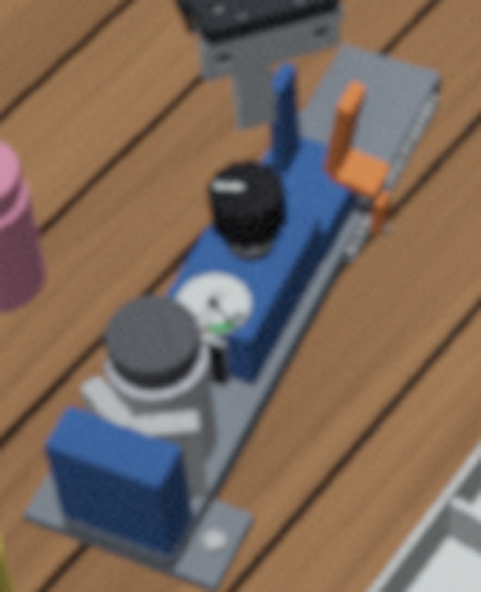

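The needle (crop 228,315) points into the middle of the green at about 0.8 rad, roughly 16 N, and it did not change after release. The lever is sprung out, the canister stands upright in the V, and the arm is clear.

```bash
python3 -c "
from rig import *
print(close_job())"
```

```text
the job is handed in; nothing more can be done
None
```

I clamped the canister upright in the V jaw at about 16 N by the dial, with the needle in mid-green, the lever sprung fully back and the arm clear, and handed the job in at about 12.6 s; no verdict came back.

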